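Top up the socket tote from the scoop tray

ROBOT

A 6-joint arm with a two-finger parallel gripper is mounted at the origin on the work surface. World frame = base frame: x ahead of the robot, y to its left, z up, the work surface at z = 0. Lengths are in m, angles in rad, forces in N, time in s.
With the tool pointing down it reaches from about 0.35 to 0.85 m from the base axis. Payload 8.1 kg.
Tool frame: the origin (TCP) lies on the centre line of the jaws, within the pads' length; the fingertips stand 17 mm ahead of it and the grasp point (between the pads) lies 2 mm behind it; z points along the fingers, y is the line along which they close (so a half turn about z gives the same grasp; the last joint's range is limited). The gripper opens to 93 mm and grips with 3 to 60 N. Pads are 15 mm wide; open, the fingers measure 128 mm over their backs; the gripper's body (75 mm by 188 mm) begins 65 mm behind the grasp point.
Start: joints at [1.07, 0.13, 1.488, -0, 1.523, -0.085], TCP at [0.242, 0.549, 0.236] pointing down, gripper open.
Joint ranges: [-2.96, 2.96], [-0.89, 2.26], [0.02, 2.5], [-1.34, 4.48], [0, 2.73], [-2.66, 2.66]. Speed limits (rad/s): [2.39, 2.39, 2.79, 3.14, 3.14, 3.14].

INTERFACE

Orientations are given as a rotation vector (axis times angle).
In Python, from plant import telemetry, viewer, order gives the robot as it stands.
- The arm moves only by the tool send_rows, never from a script. Its argument "plan" is a list that holds one entry, the list of rows, each a list of 5 numbers: the closure, from -1 (fully open) to 1 (shut), then the shift along the world's x, y, z normalised to -1 to 1, where 1 is 0.2 m, then the turn about the world's z normalised to -1 to 1, where 1 is 60 degrees. A call has 1 to 20 rows; each row is the pose to reach, as a shift and turn from the pose commanded when the call began; what a row does not reach only later rows make up. A row lasts 1/12 s, in which the tool goes at most 41.7 mm and 7.16 degrees, less where a joint would pass 70% of its speed; a pose out of reach is approached as far as the arm can. A call with a number of a shift or a turn outside -1 to 1 is refused whole. A call with a gripper value outside its range is refused whole. The fingers move at their own pace and stop on an object; "force" is the grip in N (left out, the last holds). Time passes only in rows, so rows that repeat a pose let the fingers close. It gives the time, the measured TCP pose, the force, the opening and the grip force at its end, in the units of the state.
- telemetry.read_state(): the state, without advancing time (a new reading comes with each control period).
- viewer.read_camera(name): name is "side" or "top" or "wrist"; returns (picture, depth): 384x512x3 uint8, blue, green, red; 384x512 float32, m along the optical axis (not along the pixel's ray), 0 where there is no reading.
- viewer.calibration(name): a dict with "camera_matrix" (3x3 intrinsics, pixels), "dist_coeffs" ([k1, k2, p1, p2, k3] as OpenCV has them; the pictures are not rectified), "extrinsics" (4x4, takes a point from camera to world coordinates); the wrist camera has in their place "hand_eye" (4x4, takes a point from camera to tool coordinates, whose origin is the TCP and whose axes are the flange's). Camera axes: x right, y up, looking along -z (the intrinsics and any distortion apply to the point x, -y, -z); pixel columns grow to the right and rows downward; lengths in m; the calibration is good to about 2 mm. A picture is of the moment at which its call begins: read the wrist's pose just before it. calibration takes no time and is no camera call.
- order.close_job(): hands the job in; it is judged then, once.
The state is a dict: "t": time; "q": joint angles; "dq": joint speeds; "joint_torque": joint torques, N m; "tool_pos": TCP position; "orientation": TCP orientation; "force": force on the tool from outside, world axes, zero at the start; "wrist_torque": the same for the moment, N m; "opening": finger opening in m; "gripper_force": force on a finger pad.
Only numpy, scipy, OpenCV 4.12 (cv2) and the standard library are available. Lean on these libraries where they do the work, as an engineer would, in place of code of your own. Each camera call takes 0.05 s, during which the arm holds its last target. There are 200 camera calls.

TASK

The long brown carton has been left lying across the white tote: first take it off and lay it down flat on the green table top, out of the way. Then lift the loaded grey scoop tray by its grip plate, carry it over the tote with its load aboard and tip all five black socket modules into the tote, and set the empty tray back upright on the table. Set the carton and the tray down rather than dropping them, and leave the other things on the table where they are.

Things in the scene. Friction and masses are not known exactly. Their poses are not given: they have to be found in the camera images.
- tote: Big white plastic tote, fixed, 260 mm (x) x 200 mm (y) outside, walls 5 mm, 110 mm high, with an outward rim flange 284 x 224 mm, 8 mm thick, at its top. It already holds a level bed of the same black socket modules up to about 35 mm high. Origin: centre of its underside, z up
- tote_mouth (a point): centre of the tote's open mouth, at rim height (110 mm above the table); axes as the tote
- carton: Long closed brown cardboard carton, 55 mm (its x) x 260 mm (its y) x 40 mm (its z), 0.2 kg, lying flat across the tote's mouth on the two long rims. Origin: centre of its underside
- carton_center (a point): centre of the long carton's volume, 20 mm above its underside
- tray: Grey plastic scoop tray, 200 mm (x) x 150 mm (y), 0.25 kg empty; floor 4 mm, side and back (+x) walls 45 mm high, 4 mm thick; the -x end is open, no lip. A bridge 30 mm wide crosses it at x = +20 mm (60 to 66 mm high); on it an upright grip plate 50 mm long (x), 14 mm thick (y), 66 to 110 mm high. Origin: centre of its underside; five loose modules lie on its floor
- tray_grip (a point): point in the middle of the tray's grip plate, at x = +20 mm, y = 0, 95 mm above the tray's underside; axes as the tray. Grip it across its 14 mm thickness (along y)
- tray_lip (a point): middle of the tray's open end, on the floor's upper face, at x = -100 mm, y = 0, z = 4 mm of the tray
- module1: One of five loose black socket modules in the tray: 45 x 45 mm, 24 mm high (36 x 36 mm foot under a 10 mm thick square face), 50 g. Origin: centre of its underside
- module2: One of five loose black socket modules in the tray: 45 x 45 mm, 24 mm high (36 x 36 mm foot under a 10 mm thick square face), 50 g. Origin: centre of its underside
- module3: One of five loose black socket modules in the tray: 45 x 45 mm, 24 mm high (36 x 36 mm foot under a 10 mm thick square face), 50 g. Origin: centre of its underside
- module4: One of five loose black socket modules in the tray: 45 x 45 mm, 24 mm high (36 x 36 mm foot under a 10 mm thick square face), 50 g. Origin: centre of its underside
- module5: One of five loose black socket modules in the tray: 45 x 45 mm, 24 mm high (36 x 36 mm foot under a 10 mm thick square face), 50 g. Origin: centre of its underside
- leaflets1: Stack of leaflets 90 x 60 x 30 mm, loose bystander; leave it where it is. Origin: centre of its underside
- leaflets2: Stack of leaflets 90 x 60 x 30 mm, loose bystander; leave it where it is. Origin: centre of its underside
- tape_roll: Roll of tan packing tape lying flat, 90 mm across, 48 mm high, loose bystander; leave it where it is. Origin: centre of its underside
- white_box1: Closed white retail box 85 x 85 x 60 mm, loose bystander; leave it where it is. Origin: centre of its underside
- white_box2: Closed white retail box 85 x 85 x 60 mm, loose bystander; leave it where it is. Origin: centre of its underside
There are look-alikes about, which are no part of the job. Leave any orange or pink look-alike of the module5 alone. Leave any turquoise look-alike of the tray alone.

How it is judged:
By the outcome, as a careful person would: the job done as asked, in the order asked, and still so for the second after the job is handed in, with the robot touching nothing.
It also fails if it takes over 72 s, if anything falls off the work surface, if the arm or the gripper's body presses on something with over 40 N, if the wrist force passes 120 N, or if a joint passes its speed limit or range.

## Working session

There is one attempt and no reset: what is moved stays moved. The work goes in short steps, Python scripts to look and compute and a tool call to move; the robot and the scene stay as the last step left them, time stands still between calls to the robot, and variables do not carry over. Pictures are saved under pics/ and viewed, at most 10 in all, crops included, and the job is handed in when it is done.

Besides the shell and the picture viewer there is one more tool, called after "Request:" as name(argument=value, ...), one argument or row to a line, values as JSON. send_rows: Moves the arm, as the interface text tells. Scaled input: -1 to 1 covers 0.2 m each way for a shift and 60 degrees each way for a turn. Its arguments: {"type":"object","properties":{"plan":{"type":"array"},"force":{"type":"number"}},"required":["plan"]}

```bash
mkdir -p pics; cat > h.py <<'E'
import numpy as np, cv2
from plant import telemetry, viewer, order
def cloud(name):
    st=telemetry.read_state(); im,d=viewer.read_camera(name); c=viewer.calibration(name)
    K=np.array(c["camera_matrix"]); D=np.array(c["dist_coeffs"],float)
    if "extrinsics" in c: T=np.array(c["extrinsics"])
    else:
        W=np.eye(4); W[:3,:3]=cv2.Rodrigues(np.array(st["orientation"],float))[0]; W[:3,3]=st["tool_pos"]
        T=W@np.array(c["hand_eye"])
    h,w=d.shape; u,v=np.meshgrid(np.arange(w),np.arange(h))
    n=cv2.undistortPoints(np.stack([u,v],-1).reshape(-1,1,2).astype(np.float64),K,D).reshape(h,w,2)
    P=np.stack([n[...,0]*d,-n[...,1]*d,-d],-1)@T[:3,:3].T+T[:3,3]
    P[d==0]=np.nan
    return im,P
E
python3 - <<'E'
from h import *
print(telemetry.read_state())
for n in("top","side"):
    im,P=cloud(n); cv2.imwrite(f"pics/{n}0.png",im); np.save(f"pics/{n}0.npy",P); print(np.round(viewer.calibration(n)["extrinsics"],2).tolist())
E
```

```text
{'t': 0.0, 'q': array([ 1.06958711e+00,  1.31128254e-01,  1.48927234e+00, -2.78662171e-06,
        1.52297920e+00, -8.53860395e-02]), 'dq': array([-0.00055938, -0.00091365, -0.00048692,  0.00037039,  0.00040662,
       -0.00031863]), 'joint_torque': array([-1.33625304e-03, -5.59807956e+01, -4.91774976e+01,  7.68404268e-02,
        3.45488254e-02, -1.13068886e-04]), 'tool_pos': array([0.24208404, 0.54841769, 0.23461088]), 'orientation': array([-6.48371318e-01, -3.07343170e+00,  2.68818505e-03]), 'force': array([ 1.0769148 ,  0.35170633, -0.62942147]), 'wrist_torque': array([-0.03637722, -0.03358515,  0.03094338]), 'gripper_force': 0.0, 'opening': 0.09303478388170439}
[[0.02, 0.99, -0.13, 0.36], [-1.0, 0.02, -0.01, -0.0], [-0.01, 0.13, 0.99, 1.21], [0.0, 0.0, 0.0, 1.0]]
[[0.93, 0.29, -0.23, 0.23], [-0.37, 0.69, -0.63, -0.71], [-0.02, 0.67, 0.74, 0.98], [0.0, 0.0, 0.0, 1.0]]
```

View pics/top0.png

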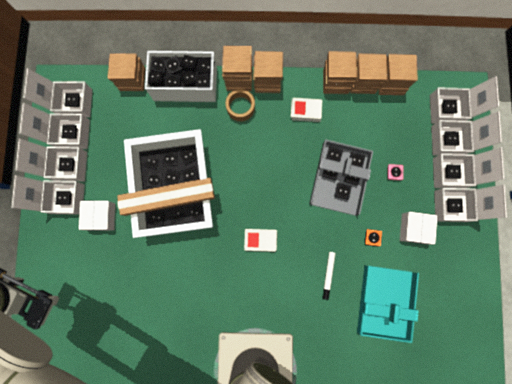

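View pics/side0.png

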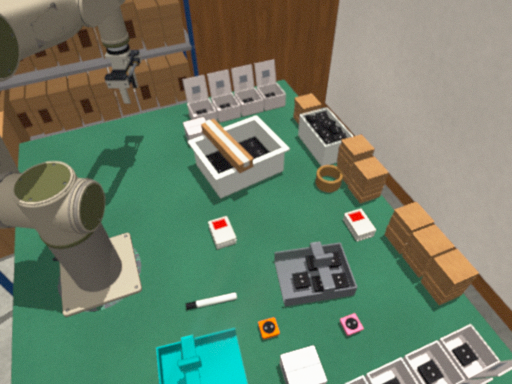

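```bash
python3 - <<'E'
from h import *
im=cv2.imread("pics/top0.png"); P=np.load("pics/top0.npy"); hsv=cv2.cvtColor(im,cv2.COLOR_BGR2HSV); H,S,V=cv2.split(hsv)
def rect(m,name,box):
    x0,y0,x1,y1=box; b=np.zeros_like(m); b[y0:y1,x0:x1]=True; m=m&b&np.isfinite(P[...,0])
    q=P[m]; r=cv2.minAreaRect(q[:,:2].astype(np.float32)); 
    print(name,m.sum(),np.round(r[0],4),np.round(r[1],4),round(r[2],1),"z",np.round(np.percentile(q[:,2],[2,50,98]),3)); return r
Z=P[...,2]
print("table z",np.nanmedian(Z[250:300,150:230]))
rect((Z>.09)&(Z<.118),"tote rim",(100,115,230,250))
r=rect((Z>.135)&(Z<.17),"carton",(100,115,230,250)); print(np.round(cv2.boxPoints(r),3).tolist())
rect((Z>.006)&(Z<.075),"tray",(305,130,380,220))
r=rect((Z>.04)&(Z<.052),"traywall",(305,130,380,220));print(np.round(cv2.boxPoints(r),3).tolist())
rect((Z>.1)&(Z<.13),"plate",(305,130,380,220))
rect((Z>.055)&(Z<.075),"bridge",(305,130,380,220))
rect((Z>.02),"leaf2",(240,220,285,260));rect((Z>.015),"leaf1",(285,90,325,125));rect((Z>.02),"tape",(222,86,260,121));rect((Z>.03),"wb1",(74,195,116,235));rect((Z>.03),"wb2",(398,205,440,250))
rect((S<60)&(V>170)&(Z<.04),"pen",(315,245,345,305))
rect((Z>.006),"turq",(350,260,425,345))
cr=cv2.resize(im[125:225,300:385],None,fx=7,fy=6,interpolation=cv2.INTER_CUBIC); cv2.imwrite("pics/c1.png",cr[:600])
E
```

```text
table z -0.00037130148824993103
tote rim 1976 [0.5411 0.2614] [0.2861 0.2555] 8.9 z [0.093 0.109 0.114]
carton 1945 [0.496  0.2562] [0.0562 0.2604] 12.0 z [0.142 0.15  0.154]
[[0.4410000145435333, 0.3779999911785126], [0.4950000047683716, 0.12300000339746475], [0.550000011920929, 0.13500000536441803], [0.4959999918937683, 0.3889999985694885]]
tray 2150 [ 0.5892 -0.2712] [0.2156 0.2578] 78.7 z [0.006 0.029 0.069]
traywall 257 [ 0.5806 -0.2513] [0.1519 0.2014] 77.6 z [0.04  0.044 0.049]
[[0.4659999907016754, -0.30399999022483826], [0.6629999876022339, -0.34700000286102295], [0.6949999928474426, -0.19900000095367432], [0.49900001287460327, -0.1550000011920929]]
plate 88 [ 0.5995 -0.2559] [0.0145 0.0506] 76.3 z [0.103 0.109 0.114]
bridge 471 [ 0.5969 -0.2552] [0.1529 0.0446] 73.1 z [0.06  0.065 0.072]
leaf2 641 [ 0.3846 -0.0077] [0.0929 0.0615] 88.2 z [0.025 0.03  0.034]
leaf1 572 [ 0.8131 -0.1496] [0.1022 0.0928] 87.2 z [0.019 0.029 0.034]
tape 477 [0.8111 0.0564] [0.1047 0.1033] 89.7 z [0.021 0.043 0.051]
wb1 1001 [0.4555 0.5023] [0.1049 0.1156] 0.1 z [0.033 0.059 0.064]
wb2 945 [ 0.444  -0.4909] [0.1037 0.1216] 83.1 z [0.039 0.059 0.064]
pen 241 [ 0.297  -0.2191] [0.0226 0.112 ] 82.0 z [-0.002  0.016  0.021]
turq 1915 [ 0.206  -0.3816] [0.1961 0.2001] 82.0 z [0.006 0.041 0.11 ]
```

View pics/c1.png

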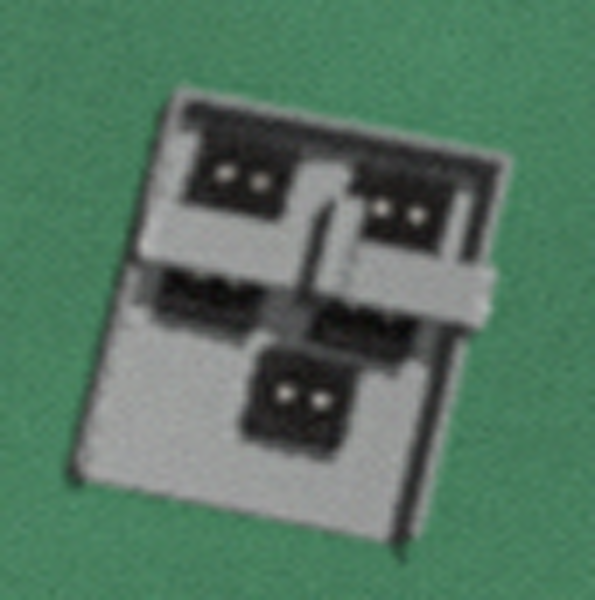

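```bash
python3 - <<'E'
from h import *
im=cv2.imread("pics/top0.png"); P=np.load("pics/top0.npy"); Z=P[...,2]
V=cv2.cvtColor(im,cv2.COLOR_BGR2HSV)[...,2]
b=np.zeros(Z.shape,bool); b[115:250,100:230]=1
for lo in (.1,.104,.106):
    m=b&(Z>lo)&(Z<.114); m=cv2.morphologyEx(m.astype(np.uint8),cv2.MORPH_OPEN,np.ones((3,3)))>0
    q=P[m][:,:2].astype(np.float32); r=cv2.minAreaRect(q); print(lo,np.round(r[0],4),np.round(r[1],4),r[2],np.round(cv2.boxPoints(r),3).tolist())
# ray cast: white contour at z=.11 corners; bin near back
for n,bx in (("bin",(140,45,220,105)),("boxes",(220,40,290,95))):
    x0,y0,x1,y1=bx; p=P[y0:y1,x0:x1].reshape(-1,3); p=p[p[:,2]>.02]; print(n,np.round(p.min(0),3),np.round(p.max(0),3))
E
```

```text
0.1 [0.5411 0.2609] [0.2861 0.2265] 8.829127311706543 [[0.38199999928474426, 0.35100001096725464], [0.4169999957084656, 0.12700000405311584], [0.699999988079071, 0.17100000381469727], [0.6650000214576721, 0.39500001072883606]]
0.104 [0.5411 0.2609] [0.2861 0.2265] 8.829127311706543 [[0.38199999928474426, 0.35100001096725464], [0.4169999957084656, 0.12700000405311584], [0.699999988079071, 0.17100000381469727], [0.6650000214576721, 0.39500001072883606]]
0.106 [0.5411 0.2604] [0.2862 0.2251] 8.736526489257812 [[0.382999986410141, 0.3499999940395355], [0.4169999957084656, 0.12700000405311584], [0.699999988079071, 0.17100000381469727], [0.6650000214576721, 0.3930000066757202]]
bin [0.82  0.142 0.02 ] [0.947 0.384 0.106]
boxes [ 0.829 -0.063  0.02 ] [0.942 0.111 0.149]
```

Request:
send_rows(
  plan=[
    [[-1,1,-1,0,-0.9],[-1,1,-1,0,-0.9],[-1,1,-1,0,-0.9],[-1,1,-1,0,-0.9],[-1,1,-1,0,-0.9],[-1,1,-1,0,-0.9],[-1,1,-1,0,-0.9],[-1,1,-1,0,-0.9],[-1,1,-1,0,-0.9],[-1,1,-1,0,-0.9]],
  ],
)

```text
t: 0.93
tool_pos: [0.4422, 0.3487, 0.2352]
orientation: [-1.971, -2.446, 0.001]
force: [-0.4, 0.0, -0.2]
opening: 0.0928
gripper_force: 0.0
```

Request:
send_rows(
  force=25,
  plan=[
    [[-1,0.27,-0.465,0,0],[-1,0.27,-0.465,0,0],[-1,0.27,-0.465,0,0],[-1,0.27,-0.465,0,0],[-1,0.27,-0.465,-0.15,0],[-1,0.27,-0.465,-0.3,0],[-1,0.27,-0.465,-0.42,0],[-1,0.27,-0.465,-0.5,0],[-1,0.27,-0.465,-0.525,0],[-1,0.27,-0.465,-0.525,0],[1,0.27,-0.465,-0.525,0],[1,0.27,-0.465,-0.525,0],[1,0.27,-0.465,-0.525,0],[1,0.27,-0.465,-0.525,0],[1,0.27,-0.465,-0.525,0],[1,0.27,-0.465,-0.525,0],[1,0.27,-0.465,-0.525,0],[1,0.27,-0.465,-0.525,0]],
  ],
)

```text
t: 2.43
tool_pos: [0.4966, 0.2559, 0.1311]
orientation: [1.973, 2.444, 0.001]
force: [-0.9, -0.1, 2.1]
opening: 0.055
gripper_force: 25.0
```

Request:
send_rows(
  plan=[
    [[1,0,0,0.1,0],[1,0,0,0.25,0],[1,0,0,0.4,0],[1,0,0,0.5,0],[1,-0.05,0,0.5,0],[1,-0.15,0.03,0.5,0],[1,-0.3,0.05,0.5,0],[1,-0.45,0.08,0.5,0],[1,-0.6,0.11,0.5,0],[1,-0.75,0.14,0.5,0],[1,-0.87,0.16,0.5,0],[1,-0.95,0.17,0.5,0],[1,-1,0.17,0.5,0],[1,-1,0.17,0.5,0],[1,-1,0.17,0.5,0]],
  ],
)

```text
t: 3.68
tool_pos: [0.2961, 0.2897, 0.2299]
orientation: [1.972, 2.445, -0.001]
force: [0.7, -0.2, -0.9]
opening: 0.0551
gripper_force: 25.0
```

```bash
python3 - <<'E'
from h import *
im,P=cloud("top"); cv2.imwrite("pics/top1.png",im); Z=P[...,2]
s=telemetry.read_state(); print(s["tool_pos"],s["opening"],s["gripper_force"],s["force"])
hsv=cv2.cvtColor(im,cv2.COLOR_BGR2HSV); m=(hsv[...,0]<25)&(hsv[...,1]>60)&(Z>.1)&(Z<.25)&(P[...,0]<.5)&(P[...,1]>0)&(P[...,1]<.5)
print(m.sum(), np.round(np.percentile(P[m],[2,50,98],axis=0),3))
E
```

```text
[0.29660031 0.28966439 0.23012743] 0.05489769780713966 24.99583661556244 [-0.14975239  0.62336585 -1.71863857]
595 [[0.272 0.157 0.234]
 [0.308 0.221 0.248]
 [0.344 0.288 0.25 ]]
```

View pics/top1.png

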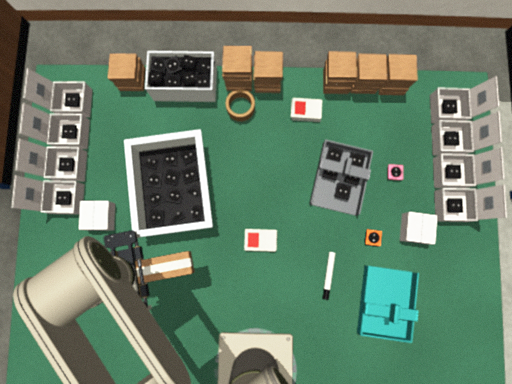

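Request:
send_rows(
  plan=[
    [[1,-0.13,0,-0.1,0],[1,-0.13,0,-0.25,0],[1,-0.13,0,-0.4,0],[1,-0.13,0,-0.55,0],[1,-0.13,0,-0.7,0],[1,-0.13,0,-0.8,0],[1,-0.13,0,-0.87,0],[1,-0.13,0,-0.93,0],[1,-0.13,0,-0.97,0],[1,-0.13,0,-1,0],[1,-0.13,0,-1,0]],
  ],
)

```text
t: 4.65
tool_pos: [0.2702, 0.2892, 0.0295]
orientation: [-1.974, -2.444, 0.003]
force: [-0.6, 0.3, -2.6]
opening: 0.055
gripper_force: 25.0
```

Request:
send_rows(
  plan=[
    [[1,0,0,-0.015,0],[1,0,0,-0.03,0],[1,0,0,-0.038,0],[1,0,0,-0.042,0],[1,0,0,-0.042,0],[1,0,0,-0.042,0]],
  ],
)

```text
t: 5.15
tool_pos: [0.2705, 0.2901, 0.0225]
orientation: [1.973, 2.445, 0.001]
force: [-0.3, -0.3, -1.6]
opening: 0.0552
gripper_force: 25.0
```

Request:
send_rows(
  plan=[
    [[1,0,0,-0.008,0],[1,0,0,-0.012,0],[1,0,0,-0.012,0],[1,0,0,-0.012,0]],
  ],
)

```text
t: 5.48
tool_pos: [0.2707, 0.2903, 0.021]
orientation: [1.973, 2.445, 0.001]
force: [-3.7, -4.2, 12.6]
opening: 0.0547
gripper_force: 25.0
```

Request:
send_rows(
  plan=[
    [[-1,0,0,0,0],[-1,0,0,0,0],[-1,0,0,0,0],[-1,0,0,0,0],[-1,0,0,0.1,0],[-1,0,0,0.3,0],[-1,0,0,0.5,0],[-1,0,0,0.7,0],[-1,0,0,0.9,0],[-1,0.1,-0.1,1,0.1],[-1,0.3,-0.3,1,0.2],[-1,0.5,-0.5,1,0.3],[-1,0.7,-0.7,1,0.4],[-1,0.85,-0.85,1,0.5],[-1,1,-1,1,0.6],[-1,1,-1,1,0.6],[-1,1,-1,1,0.6]],
  ],
)

```text
t: 6.9
tool_pos: [0.4719, 0.0876, 0.2197]
orientation: [1.12, 2.935, -0.0]
force: [0.4, 0.3, 0.3]
opening: 0.0929
gripper_force: 0.0
```

Request:
send_rows(
  plan=[
    [[-1,0.2,-0.5,0,0.1],[-1,0.3,-0.8,0,0.2],[-1,0.4,-1,0,0.3],[-1,0.5,-1,0,0.4],[-1,0.5,-1,0,0.49],[-1,0.5,-1,0,0.49],[-1,0.5,-1,0,0.49],[-1,0.5,-1,0,0.49],[-1,0.5,-1,0,0.49]],
  ],
)

```text
t: 7.65
tool_pos: [0.5699, -0.1094, 0.2194]
orientation: [-0.34, -3.122, -0.001]
force: [0.3, 0.3, 0.5]
opening: 0.0932
gripper_force: 0.0
```

```bash
python3 - <<'E'
from h import *
s=telemetry.read_state(); o=s["orientation"]; print(s["t"],s["tool_pos"],2*np.degrees(np.arctan2(o[1],o[0]))%360-90, s["q"])
im,P=cloud("top"); Z=P[...,2]
m=(P[...,0]<.4)&(P[...,1]>.12)&(P[...,1]<.48)&(Z>.02)&(Z<.06)&(P[...,0]>.2)
r=cv2.minAreaRect(P[m][:,:2].astype(np.float32)); print("carton",np.round(r[0],3),np.round(r[1],3),r[2],np.percentile(P[m][:,2],[50,98]))
im,P=cloud("wrist"); Z=P[...,2]; cv2.imwrite("pics/w1.png",im)
near=np.abs(P[...,0]-.6)+np.abs(P[...,1]+.256)<.06
m=near&(Z>.1)&(Z<.118)
r=cv2.minAreaRect(P[m][:,:2].astype(np.float32)); print("plate",m.sum(),np.round(r[0],4),np.round(r[1],4),r[2],np.median(P[m][:,2]))
E
```

```text
7.65 [ 0.56988459 -0.10942973  0.21935347] 77.5548105390234 [-2.78301910e-01  8.62636618e-02  1.56524527e+00  3.93335617e-04
  1.49122708e+00 -1.63192019e+00]
carton [0.27 0.29] [0.055 0.264] 12.192625045776367 [0.03971238 0.04425427]
plate 668 [ 0.5963 -0.2547] [0.0145 0.0407] 75.75436401367188 0.1094755060572851
```

Request:
send_rows(
  force=50,
  plan=[
    [[-1,0.148,-0.732,0,0],[-1,0.148,-0.732,0,0],[-1,0.148,-0.732,0,0],[-1,0.148,-0.732,0,0],[-1,0.148,-0.732,-0.15,0],[-1,0.148,-0.732,-0.3,0],[-1,0.148,-0.732,-0.45,0],[-1,0.148,-0.732,-0.55,0],[-1,0.148,-0.732,-0.62,0],[-1,0.148,-0.732,-0.627,0],[-1,0.148,-0.732,-0.627,0],[1,0.148,-0.732,-0.627,0],[1,0.148,-0.732,-0.627,0],[1,0.148,-0.732,-0.627,0],[1,0.148,-0.732,-0.627,0],[1,0.148,-0.732,-0.627,0],[1,0.148,-0.732,-0.627,0],[1,0.148,-0.732,-0.627,0],[1,0.148,-0.732,-0.627,0],[1,0.148,-0.732,-0.627,0]],
  ],
)

```text
t: 9.42
tool_pos: [0.5998, -0.2565, 0.0943]
orientation: [-0.34, -3.123, -0.0]
force: [-0.0, 0.9, 0.4]
opening: 0.0378
gripper_force: 0.0
```

Request:
send_rows(
  plan=[
    [[1,0,0,0.03,0],[1,0,0,0.08,0],[1,0,0,0.16,0],[1,0,0,0.22,0],[1,0,0,0.25,0],[1,0,0,0.25,0],[1,0,0,0.25,0]],
  ],
)

```text
t: 10.0
tool_pos: [0.6003, -0.2567, 0.1452]
orientation: [0.34, 3.122, -0.001]
force: [0.6, -0.5, -0.9]
opening: 0.0002
gripper_force: 0.0
```

```bash
python3 - <<'E'
from h import *
s=telemetry.read_state(); print(s)
im,P=cloud("side"); cv2.imwrite("pics/side1.png",cv2.resize(im[200:340,230:400],None,fx=3.5,fy=3.5))
E
```

```text
{'t': 10.0, 'q': array([-4.82590351e-01,  3.24678440e-01,  1.43103672e+00, -5.14157167e-06,
        1.38448340e+00, -1.83656569e+00]), 'dq': array([ 2.99470254e-04,  1.88849832e-02,  2.42176556e-02, -7.61175065e-05,
       -3.96920935e-03, -1.06156031e-03]), 'joint_torque': array([ 9.27633781e-03, -6.56541252e+01, -4.88527322e+01, -3.47999157e-02,
        1.22126257e-01, -2.82761566e-04]), 'tool_pos': array([ 0.60031178, -0.2567089 ,  0.14515746]), 'orientation': array([ 3.39773184e-01,  3.12186130e+00, -8.07458764e-04]), 'force': array([ 0.55650149, -0.50054501, -0.89802776]), 'wrist_torque': array([ 0.00124319,  0.01721575, -0.02688628]), 'gripper_force': 0.0, 'opening': 0.00024143320821277953}
```

View pics/side1.png

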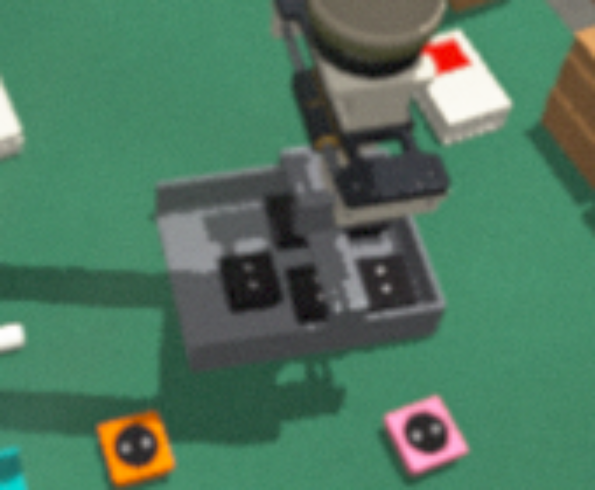

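Request:
send_rows(
  plan=[
    [[-1,0,0,0.2,0],[-1,0,0.3,0.4,0],[-1,0,0.6,0.4,0],[-1,0,0.8,0.4,0],[-1,0,0.8,0.4,0],[-1,0,0.8,0.4,0],[-1,0,0.8,0.4,0]],
  ],
)

```text
t: 10.63
tool_pos: [0.5998, -0.094, 0.2239]
orientation: [-0.334, -3.123, -0.0]
force: [-0.3, -0.6, 0.4]
opening: 0.0426
gripper_force: 0.0
```

```bash
python3 - <<'E'
from h import *
s=telemetry.read_state(); print(s["t"],s["tool_pos"],s["opening"])
for n in("top","side"):
    im,P=cloud(n); Z=P[...,2]
    near=np.hypot(P[...,0]-.58,P[...,1]+.25)<.16
    for nm,lo,hi,rr in(("wall",.04,.052,.16),("plate",.1,.125,.045)):
        m=near&(Z>lo)&(Z<hi)&(np.hypot(P[...,0]-.5995,P[...,1]+.256)<rr)
        r=cv2.minAreaRect(P[m][:,:2].astype(np.float32)); print(n,nm,m.sum(),np.round(r[0],4),np.round(r[1],4),r[2],np.median(P[m][:,2]))
    if n=="top": cv2.imwrite("pics/top2.png",im)
E
```

```text
10.6333 [ 0.59978078 -0.09397583  0.22392029] 0.04255702478806139
top wall 193 [ 0.5805 -0.2512] [0.1519 0.2005] 77.7125244140625 0.04465605449462595
top plate 72 [ 0.5992 -0.2565] [0.0128 0.0502] 75.43878173828125 0.10919105727046285
side wall 369 [ 0.5784 -0.2516] [0.1552 0.2015] 77.3961410522461 0.04457849083027332
side plate 109 [ 0.5964 -0.2568] [0.0151 0.0496] 74.70857238769531 0.10899787614656076
```

Request:
send_rows(
  force=50,
  plan=[
    [[-0.1,0,-0.81,0,0],[-0.1,-0.005,-0.81,0,0],[-0.1,-0.005,-0.81,0,0],[-0.1,-0.005,-0.81,0,0],[-0.1,-0.005,-0.81,0,0],[-0.1,-0.005,-0.81,-0.15,0],[-0.1,-0.005,-0.81,-0.3,0],[-0.1,-0.005,-0.81,-0.45,0],[-0.1,-0.005,-0.81,-0.55,0],[-0.1,-0.005,-0.81,-0.62,0],[-0.1,-0.005,-0.81,-0.645,0],[-0.1,-0.005,-0.81,-0.645,0],[1,-0.005,-0.81,-0.645,0],[1,-0.005,-0.81,-0.645,0],[1,-0.005,-0.81,-0.645,0],[1,-0.005,-0.81,-0.645,0],[1,-0.005,-0.81,-0.645,0],[1,-0.005,-0.81,-0.645,0],[1,-0.005,-0.81,-0.645,0],[1,-0.005,-0.81,-0.645,0]],
  ],
)

```text
t: 12.4
tool_pos: [0.5994, -0.258, 0.0961]
orientation: [0.34, 3.122, 0.001]
force: [-0.1, 4.3, 5.4]
opening: 0.0136
gripper_force: 50.0
```

Request:
send_rows(
  plan=[
    [[1,0,0,0.03,0],[1,0,0,0.08,0],[1,0,0,0.15,0],[1,0,0,0.22,0],[1,0,0,0.28,0],[1,0,0,0.3,0],[1,0,0,0.3,0],[1,0,0,0.3,0],[1,0,0,0.3,0]],
  ],
)

```text
t: 13.15
tool_pos: [0.5984, -0.2583, 0.1545]
orientation: [-0.34, -3.122, -0.001]
force: [-0.2, 0.2, -5.9]
opening: 0.0136
gripper_force: 50.0
```

```bash
cat >> h.py <<'E'
def tilt(yaw,names=("side","top"),save=None):
    """grey tray pixels near the tool -> z versus tray x (yaw deg)"""
    s=telemetry.read_state(); p=s["tool_pos"]; print(round(s["t"],2),np.round(p,4),s["opening"],s["gripper_force"],np.round(s["force"],1))
    c,sn=np.cos(np.radians(yaw)),np.sin(np.radians(yaw))
    for n in names:
        im,P=cloud(n); hsv=cv2.cvtColor(im,cv2.COLOR_BGR2HSV); d=P-p
        X=d[...,0]*c+d[...,1]*sn; Y=-d[...,0]*sn+d[...,1]*c; Zr=d[...,2]
        g=(hsv[...,1]<60)&(hsv[...,2]>50)&(abs(Y)<.07)&(X>-.14)&(X<.11)&(Zr<-.02)&(Zr>-.2)&(P[...,2]>.03)
        for a in np.arange(-.13,.1,.02):
            m=g&(X>=a)&(X<a+.02)
            if m.sum()>8: print(n,round(a+.01,2),m.sum(),np.round(np.percentile(Zr[m],[3,25,50,97]),3))
        if save: cv2.imwrite(f"pics/{save}_{n}.png",im)
E
python3 -c "
from h import *
tilt(-12.3)"
```

```text
13.15 [ 0.5984 -0.2583  0.1545] 0.013568763320649125 49.99112248420715 [-0.2  0.2 -5.9]
side -0.12 184 [-0.094 -0.092 -0.091 -0.089]
side -0.1 275 [-0.094 -0.093 -0.092 -0.089]
side -0.08 215 [-0.095 -0.092 -0.091 -0.068]
side -0.06 174 [-0.095 -0.093 -0.091 -0.065]
side -0.04 212 [-0.094 -0.093 -0.091 -0.066]
side -0.02 200 [-0.094 -0.076 -0.032 -0.023]
side 0.0 161 [-0.092 -0.031 -0.03  -0.027]
side 0.02 38 [-0.076 -0.068 -0.067 -0.029]
side 0.04 64 [-0.093 -0.07  -0.069 -0.065]
side 0.06 43 [-0.094 -0.091 -0.07  -0.066]
side 0.08 136 [-0.092 -0.081 -0.068 -0.05 ]
top -0.1 12 [-0.094 -0.093 -0.093 -0.09 ]
top -0.08 25 [-0.097 -0.096 -0.093 -0.089]
top -0.06 77 [-0.096 -0.094 -0.092 -0.068]
top -0.04 132 [-0.097 -0.094 -0.092 -0.068]
top -0.02 145 [-0.096 -0.092 -0.062 -0.028]
top 0.0 66 [-0.096 -0.069 -0.033 -0.028]
```

Request:
send_rows(
  plan=[
    [[1,0,0,0.04,0],[1,0,0,0.12,0],[1,0,0.02,0.22,0],[1,0,0.06,0.32,0.02],[1,0,0.12,0.42,0.04],[1,0,0.2,0.5,0.07],[1,-0.02,0.3,0.56,0.1],[1,-0.04,0.4,0.59,0.13],[1,-0.05,0.5,0.6,0.15],[1,-0.06,0.6,0.6,0.17],[1,-0.07,0.7,0.6,0.18],[1,-0.08,0.8,0.6,0.19],[1,-0.09,0.88,0.6,0.2],[1,-0.1,0.94,0.6,0.2],[1,-0.1,0.98,0.6,0.2],[1,-0.1,1,0.6,0.2],[1,-0.1,1,0.6,0.2]],
  ],
)

```text
t: 14.67
tool_pos: [0.579, -0.0581, 0.2756]
orientation: [0.011, 3.141, -0.0]
force: [0.4, -0.9, -5.5]
opening: 0.0135
gripper_force: 50.0
```

Request:
send_rows(
  plan=[
    [[1,0,0.02,0,0],[1,0,0.06,0,0.01],[1,0,0.12,0,0.03],[1,0,0.2,0,0.05],[1,-0.02,0.3,0,0.07],[1,-0.04,0.4,0,0.09],[1,-0.05,0.5,0,0.11],[1,-0.06,0.6,0,0.13],[1,-0.07,0.7,0,0.14],[1,-0.08,0.8,0,0.15],[1,-0.09,0.88,0,0.15],[1,-0.1,0.94,0,0.15],[1,-0.1,0.98,0,0.15],[1,-0.1,1,0,0.15],[1,-0.1,1,0,0.15]],
  ],
)

```text
t: 15.92
tool_pos: [0.5589, 0.1421, 0.2754]
orientation: [0.236, -3.133, -0.0]
force: [-0.7, -0.1, -5.0]
opening: 0.0137
gripper_force: 50.0
```

```bash
python3 -c "
from h import *
o=telemetry.read_state()['orientation'];print(2*np.degrees(np.arctan2(o[1],o[0]))%360-180)
tilt(8.8,('side',),'a')"
```

```text
8.631415144291026
15.92 [0.5589 0.1421 0.2754] 0.013728748253377108 49.99107778072357 [-0.7 -0.1 -5. ]
side -0.12 196 [-0.197 -0.163 -0.092 -0.087]
side -0.1 180 [-0.194 -0.094 -0.092 -0.088]
side -0.08 119 [-0.193 -0.093 -0.091 -0.066]
side -0.06 71 [-0.094 -0.092 -0.09  -0.063]
side -0.04 69 [-0.096 -0.092 -0.09  -0.067]
side -0.02 136 [-0.092 -0.065 -0.031 -0.023]
side 0.0 149 [-0.09  -0.031 -0.03  -0.024]
side 0.02 28 [-0.114 -0.055 -0.03  -0.023]
side 0.04 63 [-0.082 -0.069 -0.067 -0.057]
side 0.06 38 [-0.093 -0.09  -0.069 -0.065]
side 0.08 196 [-0.088 -0.073 -0.063 -0.049]
```

Request:
send_rows(
  plan=[
    [[1,0,0.03,0,0],[1,0,0.09,0,0],[1,0,0.17,0,0],[1,-0.02,0.27,0,0],[1,-0.03,0.37,0,0],[1,-0.04,0.47,0,0],[1,-0.04,0.54,0,0],[1,-0.04,0.58,0,0],[1,-0.04,0.6,0,0],[1,-0.04,0.6,-0.04,0],[1,-0.04,0.6,-0.1,0],[1,-0.04,0.6,-0.18,0],[1,-0.04,0.6,-0.26,0],[1,-0.04,0.6,-0.33,0],[1,-0.04,0.6,-0.38,0],[1,-0.04,0.6,-0.41,0],[1,-0.04,0.6,-0.42,0],[1,-0.04,0.6,-0.42,0],[1,-0.04,0.6,-0.42,0]],
  ],
)

```text
t: 17.55
tool_pos: [0.5514, 0.2615, 0.1923]
orientation: [-0.235, 3.132, 0.0]
force: [-0.1, 0.2, -4.0]
opening: 0.0136
gripper_force: 50.0
```

```bash
python3 - <<'E'
from h import *
s=telemetry.read_state(); print(s["t"],s["tool_pos"],s["force"])
im,_=cloud("side"); im2,_=cloud("top")
cv2.imwrite("pics/b.png",np.hstack([cv2.resize(im[80:220,150:320],None,fx=2.3,fy=2.3),cv2.resize(im2[110:250,90:260],None,fx=2.3,fy=2.3)]))
E
```

```text
17.55 [0.55140986 0.26154778 0.19225683] [-0.07836358  0.16672123 -3.97841108]
```

View pics/b.png

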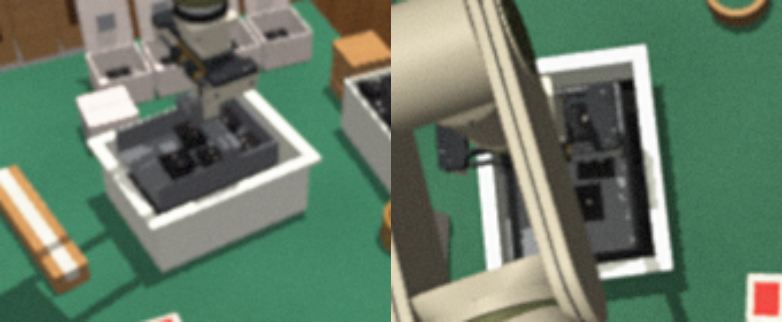

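Request:
send_rows(
  force=35,
  plan=[
    [[1,-0.02,-0.003,0,0],[1,-0.045,-0.007,0,0],[1,-0.075,-0.011,0,0],[1,-0.105,-0.016,0.01,0],[1,-0.135,-0.02,0.02,0],[1,-0.165,-0.025,0.035,0],[1,-0.195,-0.03,0.05,0],[1,-0.22,-0.034,0.065,0],[1,-0.24,-0.037,0.075,0],[1,-0.26,-0.04,0.085,0],[1,-0.26,-0.04,0.085,0]],
  ],
)

```text
t: 18.57
tool_pos: [0.5046, 0.2546, 0.2154]
orientation: [-0.233, 3.115, 0.005]
force: [16.8, 1.3, 9.8]
opening: 0.0134
gripper_force: 35.0
```

```bash
python3 - <<'E'
from h import *
tilt(8.8,("side",))
im,_=cloud("side"); cv2.imwrite("pics/c.png",cv2.resize(im[80:220,150:320],None,fx=3,fy=3))
E
```

```text
18.57 [0.5046 0.2546 0.2154] 0.013364125775278405 34.998546838760376 [16.8  1.3  9.8]
side -0.1 274 [-0.182 -0.162 -0.107 -0.102]
side -0.08 107 [-0.117 -0.114 -0.113 -0.085]
side -0.06 141 [-0.167 -0.11  -0.108 -0.082]
side -0.04 75 [-0.166 -0.105 -0.103 -0.075]
side -0.02 68 [-0.185 -0.099 -0.098 -0.027]
side 0.0 167 [-0.182 -0.095 -0.068 -0.025]
side 0.02 110 [-0.183 -0.029 -0.026 -0.022]
side 0.04 23 [-0.184 -0.12  -0.058 -0.042]
side 0.06 82 [-0.184 -0.059 -0.054 -0.044]
side 0.08 49 [-0.184 -0.072 -0.051 -0.042]
side 0.1 134 [-0.184 -0.064 -0.048 -0.027]
```

View pics/c.png

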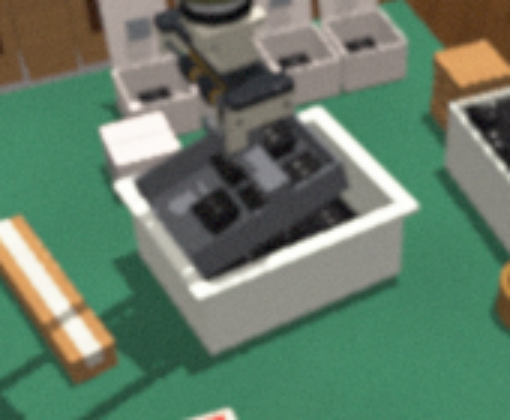

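Request:
send_rows(
  force=22,
  plan=[
    [[1,0,0,-0.02,0],[1,-0.03,-0.005,-0.03,0],[1,-0.06,-0.009,-0.03,0],[1,-0.09,-0.014,-0.02,0],[1,-0.12,-0.019,-0.01,0],[1,-0.15,-0.023,0,0],[1,-0.15,-0.023,0,0]],
  ],
)

```text
t: 19.25
tool_pos: [0.4751, 0.2504, 0.217]
orientation: [-0.233, 3.113, 0.007]
force: [14.9, 0.9, 15.9]
opening: 0.014
gripper_force: 22.0
```

```bash
python3 - <<'E'
from h import *
tilt(8.8,("side",))
im,_=cloud("side"); cv2.imwrite("pics/d.png",cv2.resize(im[80:220,150:320],None,fx=3,fy=3))
E
```

```text
19.25 [0.4751 0.2504 0.217 ] 0.013971711914891261 21.9881272315979 [14.9  0.9 15.9]
side -0.08 92 [-0.114 -0.109 -0.107 -0.103]
side -0.06 196 [-0.184 -0.168 -0.151 -0.103]
side -0.04 144 [-0.127 -0.123 -0.12  -0.109]
side -0.02 115 [-0.117 -0.113 -0.111 -0.082]
side 0.0 74 [-0.171 -0.102 -0.099 -0.052]
side 0.02 164 [-0.108 -0.091 -0.074 -0.02 ]
side 0.04 44 [-0.185 -0.18  -0.07  -0.021]
side 0.06 27 [-0.186 -0.07  -0.045 -0.028]
side 0.08 94 [-0.183 -0.064 -0.038 -0.031]
side 0.1 48 [-0.186 -0.181 -0.039 -0.025]
```

Request:
send_rows(
  plan=[
    [[1,-0.03,-0.005,0,0],[1,-0.06,-0.009,0,0],[1,-0.09,-0.014,0,0],[1,-0.12,-0.019,0,0],[1,-0.15,-0.023,0,0],[1,-0.18,-0.028,0,0],[1,-0.18,-0.028,0,0]],
  ],
)

```text
t: 19.93
tool_pos: [0.4374, 0.2451, 0.216]
orientation: [-0.234, 3.116, 0.008]
force: [7.3, 1.7, 13.5]
opening: 0.0136
gripper_force: 22.0
```

```bash
python3 - <<'E'
from h import *
tilt(8.8,("side",))
im,_=cloud("side"); cv2.imwrite("pics/e.png",cv2.resize(im[80:220,150:320],None,fx=3,fy=3))
E
```

```text
19.93 [0.4374 0.2451 0.216 ] 0.013550966119935863 21.988233625888824 [ 7.3  1.7 13.5]
side -0.04 105 [-0.112 -0.107 -0.105 -0.103]
side -0.02 181 [-0.184 -0.17  -0.153 -0.103]
side 0.0 64 [-0.184 -0.125 -0.118 -0.085]
side 0.02 46 [-0.183 -0.097 -0.079 -0.067]
side 0.04 42 [-0.184 -0.084 -0.066 -0.046]
side 0.06 49 [-0.181 -0.083 -0.078 -0.048]
side 0.08 30 [-0.185 -0.181 -0.046 -0.025]
side 0.1 147 [-0.132 -0.041 -0.036 -0.027]
```

View pics/e.png

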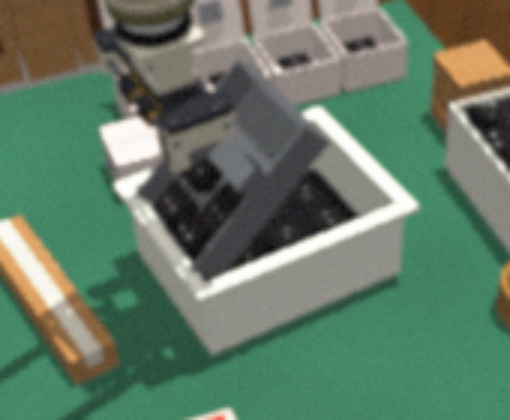

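Request:
send_rows(
  force=45,
  plan=[
    [[1,0,0,0,0],[1,0.04,0.006,0.03,0],[1,0.1,0.015,0.08,0],[1,0.2,0.031,0.12,0],[1,0.3,0.046,0.15,0],[1,0.36,0.056,0.15,0],[1,0.38,0.059,0.15,0],[1,0.38,0.059,0.15,0],[1,0.38,0.059,0.15,0]],
  ],
)

```text
t: 20.78
tool_pos: [0.5082, 0.255, 0.2383]
orientation: [0.235, -3.132, 0.0]
force: [-0.4, -0.5, -3.7]
opening: 0.0128
gripper_force: 45.0
```

```bash
python3 - <<'E'
from h import *
tilt(8.8,("side",))
im,_=cloud("side"); im2,_=cloud("top"); im3,_=cloud("wrist")
cv2.imwrite("pics/f.png",np.hstack([cv2.resize(im[60:220,150:320],None,fx=2.3,fy=2.3),cv2.resize(im2[110:270,90:260],None,fx=2.3,fy=2.3)]))
E
```

```text
20.78 [0.5082 0.255  0.2383] 0.012783147500251798 45.00043988227844 [-0.4 -0.5 -3.7]
side -0.12 35 [-0.136 -0.133 -0.129 -0.124]
side -0.1 214 [-0.198 -0.18  -0.129 -0.124]
side -0.08 22 [-0.186 -0.181 -0.177 -0.172]
side -0.06 13 [-0.193 -0.188 -0.185 -0.14 ]
side -0.02 32 [-0.13  -0.126 -0.108 -0.091]
side 0.0 118 [-0.126 -0.121 -0.116 -0.071]
side 0.02 158 [-0.113 -0.107 -0.103 -0.081]
side 0.04 154 [-0.096 -0.092 -0.087 -0.078]
side 0.06 107 [-0.08  -0.078 -0.074 -0.068]
side 0.1 126 [-0.049 -0.045 -0.042 -0.033]
```

View pics/f.png

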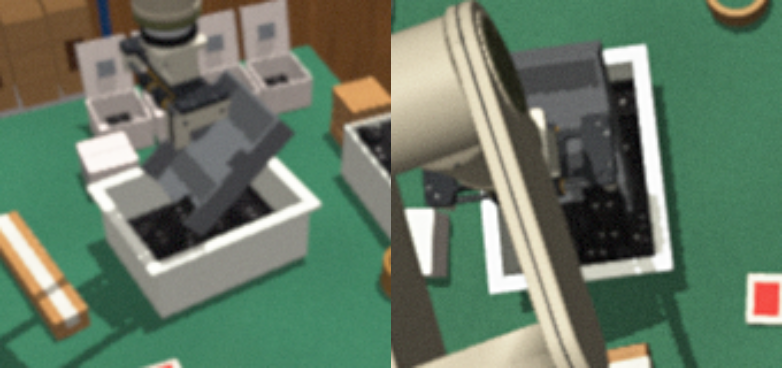

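Request:
send_rows(
  plan=[
    [[1,0,0,0.05,0],[1,0,0,0.15,0],[1,0,0,0.25,0],[1,0,0,0.35,0],[1,0,0,0.42,0],[1,0,0,0.45,0],[1,0,0,0.45,0],[1,0,0,0.45,0]],
  ],
)

```text
t: 21.65
tool_pos: [0.5088, 0.2551, 0.3284]
orientation: [-0.235, 3.133, 0.0]
force: [-0.5, -0.3, -3.0]
opening: 0.0132
gripper_force: 45.0
```

```bash
python3 - <<'E'
from h import *
f=[]
for i in range(12):
    im,P=cloud("side"); s=telemetry.read_state(); f.append(s["force"])
print("F",np.mean(f,0),np.std(f,0)/3.4,s["tool_pos"])
p=s["tool_pos"]; d=P-p; c,sn=np.cos(np.radians(8.8)),np.sin(np.radians(8.8))
X=d[...,0]*c+d[...,1]*sn; Y=-d[...,0]*sn+d[...,1]*c; Z=d[...,2]
sel=(abs(Y)<.069)&(Z<-.03)&(X>-.1)&(X<.13)&(Z>-.16)
g=sel&(cv2.cvtColor(im,cv2.COLOR_BGR2HSV)[...,2]>75)&(X>0)
# floor plane fit: robust line z(X)
x,z=X[g],Z[g]
for _ in range(6):
    k=np.polyfit(x,z,1); r=np.abs(z-np.polyval(k,x)); keep=r<max(.004,np.median(r)); x,z=x[keep],z[keep]
th=np.arctan(k[0]); print("tilt",np.degrees(th),"dist",k[1]*np.cos(th),len(x))
# height above floor
h=(Z-np.polyval(k,X))*np.cos(th); al=(X*np.cos(th)+Z*np.sin(th))
m=sel&(h>.012)&(h<.034)&(abs(Y)<.066)&(al>-.125)&(al<.07); v=cv2.cvtColor(im,cv2.COLOR_BGR2HSV)[...,2]
print("pixels at module height, dark:",(m&(v<60)).sum(), "all",m.sum())
cv2.imwrite("pics/g.png",cv2.resize(im[20:200,150:340],None,fx=3,fy=3))
E
```

```text
F [ 0.18126508 -0.0816729  -2.69591662] [0.12022485 0.1245289  0.15722216] [0.50892077 0.25508672 0.32837481]
tilt 36.58012409863987 dist -0.09440862083041929 657
pixels at module height, dark: 0 all 0
```

View pics/g.png

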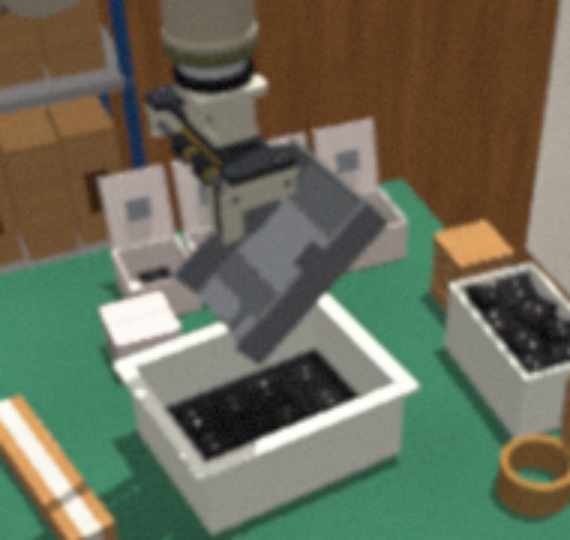

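Request:
send_rows(
  plan=[
    [[1,0,-0.04,0,0],[1,0,-0.14,0,-0.03],[1,0,-0.28,0,-0.06],[1,0,-0.43,0,-0.09],[1,0,-0.58,0,-0.12],[1,0,-0.73,0,-0.15],[1,0,-0.86,0,-0.18],[1,0,-0.95,0,-0.2],[1,0,-1,0,-0.2],[1,0,-1,0,-0.2]],
  ],
)

```text
t: 23.08
tool_pos: [0.5089, 0.053, 0.3286]
orientation: [0.097, 3.14, -0.001]
force: [-0.7, 0.4, -2.1]
opening: 0.0131
gripper_force: 45.0
```

Request:
send_rows(
  plan=[
    [[1,0,-0.04,0,0],[1,0,-0.14,0,-0.03],[1,0,-0.28,0,-0.06],[1,0,-0.43,0,-0.09],[1,0,-0.58,0,-0.11],[1,0,-0.73,-0.05,-0.13],[1,0,-0.86,-0.12,-0.15],[1,0,-0.95,-0.2,-0.15],[1,0,-1,-0.28,-0.15],[1,0,-1,-0.3,-0.15],[1,0,-1,-0.3,-0.15]],
  ],
)

```text
t: 24.0
tool_pos: [0.5082, -0.144, 0.2667]
orientation: [-0.339, -3.12, -0.002]
force: [0.5, 0.8, -3.0]
opening: 0.0128
gripper_force: 45.0
```

Request:
send_rows(
  plan=[
    [[1,0,-0.04,0,0],[1,0,-0.12,-0.04,0],[1,0,-0.24,-0.1,0],[1,0.01,-0.34,-0.18,0],[1,0.01,-0.42,-0.26,0],[1,0.01,-0.46,-0.34,0],[1,0.01,-0.46,-0.41,0],[1,0.01,-0.46,-0.44,0],[1,0.01,-0.46,-0.45,0],[1,0.01,-0.46,-0.45,0],[1,0.01,-0.46,-0.45,0]],
  ],
)

```text
t: 24.92
tool_pos: [0.5118, -0.2367, 0.18]
orientation: [0.338, 3.121, -0.001]
force: [0.7, -0.1, -3.3]
opening: 0.0134
gripper_force: 45.0
```

```bash
cat >> h.py <<'E'
def fit(yaw):
    im,P=cloud("side"); s=telemetry.read_state(); p=s["tool_pos"]; d=P-p; o=s["orientation"]
    c,sn=np.cos(np.radians(yaw)),np.sin(np.radians(yaw))
    X=d[...,0]*c+d[...,1]*sn; Y=-d[...,0]*sn+d[...,1]*c; Z=d[...,2]; hs=cv2.cvtColor(im,cv2.COLOR_BGR2HSV)
    g=(abs(Y)<.066)&(Z<-.03)&(X>-.13)&(X<.13)&(hs[...,2]>75)&(hs[...,1]<60)&(P[...,2]>.002)
    x,z=X[g],Z[g]; best=0
    for th in np.radians(np.arange(-10,60,.5)):
        n=(np.abs(-x*np.sin(th)+z*np.cos(th)+.0925)<.003).sum()
        if n>best: best,bt=n,th
    l=np.array([-.12*np.cos(bt)+.0955*np.sin(bt),-.12*np.sin(bt)-.0955*np.cos(bt)])
    print(round(s["t"],2),"tcp",np.round(p,4),"yaw",2*np.degrees(np.arctan2(o[1],o[0]))%360-180,"F",np.round(s["force"],1),"tilt",np.degrees(bt),best,len(x),"lip rel",np.round(l,4),"lip bottom z",p[2]+l[1],"open",s["opening"])
E
python3 -c "
from h import *
fit(-12.3)"
```

```text
24.97 tcp [ 0.5119 -0.2368  0.1801] yaw -12.368414529653847 F [-0.6 -0.5 -2.6] tilt 37.5 939 1254 lip rel [-0.0371 -0.1488] lip bottom z 0.03131593784942194 open 0.012679880448176192
```

Request:
send_rows(
  force=14,
  plan=[
    [[1,0,0,-0.05,0],[1,0,0,-0.11,0],[1,0.01,-0.002,-0.145,0],[1,0.035,-0.008,-0.165,0],[1,0.07,-0.015,-0.18,0],[1,0.105,-0.023,-0.2,0],[1,0.14,-0.03,-0.215,0],[1,0.175,-0.038,-0.235,0],[1,0.21,-0.046,-0.255,0],[1,0.21,-0.046,-0.255,0]],
  ],
)

```text
t: 25.8
tool_pos: [0.5539, -0.2462, 0.1264]
orientation: [-0.339, -3.123, -0.0]
force: [1.2, 0.3, -1.7]
opening: 0.0139
gripper_force: 14.0
```

```bash
python3 -c "
from h import *
fit(-12.3)"
```

```text
25.85 tcp [ 0.5533 -0.2461  0.1267] yaw -12.404291222935683 F [-0.8 -0.1 -2.2] tilt 2.5 1546 1874 lip rel [-0.1157 -0.1006] lip bottom z 0.02608276295928122 open 0.013844741302482784
```

Request:
send_rows(
  plan=[
    [[1,0.06,-0.01,-0.02,0],[1,0.14,-0.03,-0.05,0],[1,0.2,-0.045,-0.08,0],[1,0.23,-0.05,-0.105,0],[1,0.23,-0.05,-0.12,0],[1,0.23,-0.05,-0.13,0],[1,0.23,-0.05,-0.138,0],[1,0.23,-0.05,-0.145,0],[1,0.23,-0.05,-0.152,0],[1,0.23,-0.05,-0.152,0]],
  ],
)

```text
t: 26.68
tool_pos: [0.5993, -0.2564, 0.0978]
orientation: [0.34, 3.122, -0.001]
force: [0.7, 0.1, -0.1]
opening: 0.0141
gripper_force: 14.0
```

```bash
python3 -c "
from h import *
fit(-12.3)"
```

```text
26.73 tcp [ 0.5992 -0.2564  0.0978] yaw -12.431845075145844 F [1.1 0.  0.2] tilt 0.5 1422 1725 lip rel [-0.1192 -0.0965] lip bottom z 0.0012722274129391281 open 0.013671327924841251
```

Nearly down (force about 0). I'll lower 2 mm more, release and rise.

Request:
send_rows(
  plan=[
    [[1,0,0,-0.006,0],[1,0,0,-0.012,0],[1,0,0,-0.012,0],[1,0,0,-0.012,0]],
  ],
)

```text
t: 27.07
tool_pos: [0.5994, -0.2564, 0.0957]
orientation: [0.34, 3.122, -0.001]
force: [0.3, 0.2, 4.3]
opening: 0.0139
gripper_force: 14.0
```

Request:
send_rows(
  plan=[
    [[-0.2,0,0,0,0],[-0.2,0,0,0,0],[-0.2,0,0,0,0],[-0.2,0,0,0,0],[-0.2,0,0,0,0],[-0.2,0,0,0,0],[-0.2,0,0,0,0],[-0.2,0,0,0.1,0],[-0.2,0,0,0.25,0],[-0.2,0,0,0.45,0],[-0.2,0,0,0.65,0],[-0.2,0,0.3,0.8,0],[-0.2,0,0.6,0.8,0],[-0.2,0,0.9,0.8,0],[-0.2,0,0.9,0.8,0],[-0.2,0,0.9,0.8,0]],
  ],
)

```text
t: 28.4
tool_pos: [0.5989, -0.0716, 0.2556]
orientation: [0.336, 3.122, 0.002]
force: [0.1, -0.9, 0.4]
opening: 0.0558
gripper_force: 0.0
```

```bash
python3 - <<'E'
from h import *
s=telemetry.read_state(); print(s["t"],s["tool_pos"],s["opening"])
im,P=cloud("top"); Z=P[...,2]; V=cv2.cvtColor(im,cv2.COLOR_BGR2HSV)[...,2]
def rect(name,box,lo,hi=.3):
    x0,y0,x1,y1=box; m=np.zeros(Z.shape,bool); m[y0:y1,x0:x1]=1; m&=(Z>lo)&(Z<hi); q=P[m]
    r=cv2.minAreaRect(q[:,:2].astype(np.float32)); print(name,m.sum(),np.round(r[0],4),np.round(r[1],4),round(r[2],1),np.round(np.median(q[:,2]),3))
t=(305,130,380,220)
rect("wall",t,.04,.052);rect("bridge",t,.055,.075);rect("plate",t,.1,.13)
rect("leaf2",(240,220,285,260),.02);rect("leaf1",(285,90,325,125),.015);rect("tape",(222,86,260,121),.02);rect("wb1",(74,195,116,235),.03);rect("wb2",(398,205,440,250),.03)
m=(P[...,0]<.38)&(P[...,1]>.12)&(P[...,1]<.48)&(Z>.02)&(Z<.06)&(P[...,0]>.2)
r=cv2.minAreaRect(P[m][:,:2].astype(np.float32)); print("carton",np.round(r[0],3),np.round(r[1],3),r[2],np.median(P[m][:,2]))
tr=np.zeros(Z.shape,bool); tr[130:220,305:380]=1
print("tray px dark at module height",(tr&(Z>.02)&(Z<.034)&(V<60)).sum())
ti=(abs(P[...,0]-.541)<.115)&(abs(P[...,1]-.261)<.085)&(V<80); print("tote bed z",np.round(np.percentile(Z[ti],[5,50,90,99]),3))
# any dark raised stuff loose on the table around tote
lo=(V<60)&(Z>.015)&(Z<.06)&(P[...,0]>.15)&(P[...,0]<.78)&(abs(P[...,1])<.45)&~((abs(P[...,0]-.541)<.15)&(abs(P[...,1]-.261)<.13))
n,_,st,ce=cv2.connectedComponentsWithStats(lo.astype(np.uint8)); print([(st[i,4],np.round(ce[i])) for i in range(1,n) if st[i,4]>15])
E
```

```text
28.4 [ 0.59894347 -0.07157137  0.25561001] 0.05581585137192876
wall 130 [ 0.6111 -0.3242] [0.2176 0.0888] 13.3 0.044
bridge 278 [ 0.6224 -0.2866] [0.0993 0.0357] 76.1 0.066
plate 91 [ 0.6262 -0.2612] [0.014  0.0497] 77.4 0.109
leaf2 0 [0. 0.] [0. 0.] 0.0 nan
leaf1 0 [0. 0.] [0. 0.] 0.0 nan
tape 471 [0.8113 0.0564] [0.1045 0.1043] 89.4 0.044
wb1 992 [0.4541 0.5001] [0.1132 0.1033] 88.3 0.059
wb2 943 [ 0.444  -0.4921] [0.1065 0.1219] 82.9 0.059
carton [0.27 0.29] [0.055 0.265] 12.192821502685547 0.03977635557584791
tray px dark at module height 88
tote bed z [0.027 0.032 0.055 0.079]
[(np.int32(68), array([361., 144.])), (np.int32(44), array([395., 172.])), (np.int32(53), array([362., 187.])), (np.int32(59), array([373., 237.])), (np.int32(43), array([326., 294.]))]
  return _methods._mean(a, axis=axis, dtype=dtype,
  ret = ret.dtype.type(ret / rcount)
```

Request:
send_rows(
  plan=[
    [[-0.2,-0.3,0.3,0.2,0],[-0.2,-0.6,0.6,0.2,0],[-0.2,-0.9,0.9,0.2,0],[-0.2,-1,1,0.2,0],[-0.2,-1,1,0.2,0],[-0.2,-1,1,0.2,0],[-0.2,-1,1,0.2,0],[-0.2,-1,1,0.2,0]],
  ],
)

```text
t: 29.12
tool_pos: [0.3958, 0.1275, 0.2959]
orientation: [0.333, 3.123, 0.004]
force: [0.2, -0.4, -1.1]
opening: 0.0557
gripper_force: 0.0
```

Request:
send_rows(
  plan=[
    [[-0.2,-0.2,0.5,0,0],[-0.2,-0.4,1,0,0],[-0.2,-0.5,1,0,0],[-0.2,-0.5,1,0,0],[-0.2,-0.5,1,0,0],[-0.2,-0.5,1,0,0],[-0.2,-0.5,1,0,0],[-0.2,-0.5,1,0,0]],
  ],
)

```text
t: 29.78
tool_pos: [0.2988, 0.3241, 0.2945]
orientation: [0.336, 3.123, -0.001]
force: [0.1, -0.9, -0.1]
opening: 0.0557
gripper_force: 0.0
```

```bash
python3 - <<'E'
from h import *
s=telemetry.read_state(); print(s["t"],s["tool_pos"])
for n in("top","side"):
    im,P=cloud(n); Z=P[...,2]; V=cv2.cvtColor(im,cv2.COLOR_BGR2HSV)[...,2]
    def rect(name,cx,cy,rad,lo,hi=.3):
        m=(np.hypot(P[...,0]-cx,P[...,1]-cy)<rad)&(Z>lo)&(Z<hi); q=P[m]
        if len(q)<5: print(n,name,"none"); return
        r=cv2.minAreaRect(q[:,:2].astype(np.float32)); print(n,name,m.sum(),np.round(r[0],4),np.round(r[1],4),round(r[2],1),np.round(np.median(q[:,2]),3))
    rect("wall",.606,-.256,.145,.04,.052); rect("plate",.626,-.261,.05,.1,.13)
    rect("leaf2",.385,-.008,.08,.02,.05); rect("leaf1",.813,-.15,.08,.022,.05); rect("orange",.42,-.37,.07,.012,.05); rect("pink",.6,-.42,.06,.012,.05)
    # tray frame
    a=np.radians(-12.6); dx,dy=P[...,0]-.6065,P[...,1]+.2567
    X=dx*np.cos(a)+dy*np.sin(a); Y=-dx*np.sin(a)+dy*np.cos(a)
    ins=(abs(X)<.09)&(abs(Y)<.063); f=ins&((X<-.0)|(X>.04))
    print(n,"inside: floor px",(f&(Z<.012)).sum(),"module-height px",(f&(Z>.016)&(Z<.034)).sum(),"of",f.sum(),"floor z",np.median(Z[f]))
    u=(P[...,0]-.541)*.988+(P[...,1]-.2608)*.153; w=-(P[...,0]-.541)*.153+(P[...,1]-.2608)*.988
    ti=(abs(u)<.12)&(abs(w)<.09); print("bed z",np.round(np.percentile(Z[ti],[5,50,90,99]),3), "px>45mm",(ti&(Z>.045)).sum(),ti.sum())
E
```

```text
29.7833 [0.2987847  0.32412765 0.29453846]
top wall 243 [ 0.6079 -0.2573] [0.1518 0.201 ] 77.6 0.044
top plate 91 [ 0.6265 -0.2621] [0.0151 0.0508] 76.7 0.109
top leaf2 645 [ 0.3849 -0.0067] [0.0628 0.0929] 0.3 0.03
top leaf1 561 [ 0.8207 -0.157 ] [0.1116 0.1114] 84.9 0.029
top orange 267 [ 0.4022 -0.3827] [0.0516 0.1179] 6.7 0.024
top pink 234 [ 0.6019 -0.423 ] [0.0471 0.0454] 88.7 0.023
top inside: floor px 1528 module-height px 0 of 1563 floor z 0.003612273214576689
bed z [0.027 0.032 0.055 0.079] px>45mm 980 4367
side wall 379 [ 0.6068 -0.2575] [0.1553 0.2017] 77.3 0.044
side plate 107 [ 0.6248 -0.2626] [0.0146 0.0496] 80.4 0.109
side leaf2 520 [ 0.3824 -0.0092] [0.0966 0.0626] 89.5 0.031
side leaf1 525 [ 0.8146 -0.1567] [0.1099 0.1076] 83.4 0.03
side orange 306 [ 0.3961 -0.3499] [0.0457 0.0455] 82.9 0.023
side pink 316 [ 0.6008 -0.4223] [0.0467 0.0466] 88.9 0.024
side inside: floor px 1435 module-height px 0 of 1487 floor z 0.004256576277369972
bed z [0.029 0.035 0.058 0.081] px>45mm 446 1142
```

```bash
python3 -c "
from plant import order
print(order.close_job())"
```

```text
the job is handed in; nothing more can be done
None
```

The job is handed in at about 30 s of the 72 s allowed: the carton lies flat on the table, the five modules are tipped into the tote, and the empty tray is upright on the table about 27 mm from where it started, with the other things measured undisturbed (one leaflet stack's reading was less certain); the verdict was not shown to me.

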